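Unlock the air dryer's drying cartridge and hold it up for reading

ROBOT

A 6-joint arm with a two-finger parallel gripper is mounted at the origin on a cart in front of the work surface, level with it; the furniture and walls round the work are solid. World frame = base frame: x ahead of the robot, y to its left, z up, the work surface at z = 0. Lengths are in m, angles in rad, forces in N, time in s.
With the tool pointing down it reaches from about 0.425 to 0.95 m from the base axis. Payload 3.5 kg.
Tool frame: the origin (TCP) lies between the finger pads, 19 mm behind the fingertips; this is the grasp point; z points along the fingers, y is the line along which they close (so a half turn about z gives the same grasp; the last joint's range is limited). The gripper opens to 85 mm and grips with 20 to 120 N. Pads are 22 mm wide; open, the fingers measure 114 mm over their backs; the gripper's body (76 mm by 85 mm) begins 54 mm behind the grasp point. The pads swing forward as they close: fully open they stand 13 mm farther back than shut.
Start: joints at [1.099, 0.286, 1.577, -0, 1.279, -0.15], TCP at [0.213, 0.64, 0.25] pointing down, gripper open.
Joint ranges: [-2.77, 2.77], [-0.9, 2.22], [0.21, 2.48], [-1.53, 4.67], [0.24, 2.81], [-2.84, 2.84]. Speed limits (rad/s): [2.79, 2.79, 3.14, 3.14, 3.14, 3.14].

INTERFACE

Orientations are given as [roll, pitch, yaw] about the fixed x, y, z axes, in that order (R = Rz(yaw) Ry(pitch) Rx(roll)).
In Python, from workcell import telemetry, viewer, job_done gives the robot as it stands. The module is installed in compiled form; this text tells all that it offers.
- The arm moves only by the shell command python3 -m handwheel 'ROWS' [FORCE]. ROWS is JSON, a list of rows, each an object with "hand": the finger opening in mm, from 0 to 85.4; "travel": the shift along the tool's x, y, z in mm, a list of three; "rot": the turn, a rotation vector about the tool's x, y, z in rad, a list of three. A call has 1 to 5 rows; each row is the pose to reach, as a shift and turn from the pose commanded when the call began, along the tool's axes at that moment; what a row does not reach only later rows make up. A row lasts 1/12 s, in which the tool goes at most 41.7 mm and 7.16 degrees, less where a joint would pass 70% of its speed; a pose out of reach is approached as far as the arm can. A call with a gripper value outside its range is refused whole. The fingers move at their own pace and stop on an object; FORCE is the grip in N (left out, the last holds). Time passes only in rows, so rows that repeat a pose let the fingers close. It gives the time, the measured TCP pose, the force, the opening and the grip force at its end, in the units of the state.
- telemetry.sense(): the state, without advancing time (a new reading comes with each control period).
- viewer.read_camera(name): name is "scene" or "top" or "wrist"; returns a dict with "color" (400x640x3 uint8, red, green, blue), "depth" (400x640 float32, m along the optical axis (not along the pixel's ray), 0 where there is no reading), "fx", "fy", "cx", "cy" (pixels), "world_from_camera" (4x4, takes a point from camera to world coordinates). Camera axes: x right, y up, looking along -z (the intrinsics and any distortion apply to the point x, -y, -z); pixel columns grow to the right and rows downward; lengths in m; the calibration is good to about 2 mm. A picture is of the moment at which its call begins.
- job_done(): hands the job in; it is judged then, once.
The state is a dict: "time_s": time; "joints": joint angles; "joint_velocities": joint speeds; "joint_efforts": joint torques, N m; "tcp_pos": TCP position; "tcp_rot": TCP orientation; "contact_force": force on the tool from outside, world axes, zero at the start; "torque": the same for the moment, N m; "width": opening from 0.0 (shut) to 1.0 (fully open); "grip_force": force on a finger pad.
Only numpy, scipy, OpenCV 4.12 (cv2) and the standard library are available. Lean on these libraries where they do the work, as an engineer would, in place of code of your own. Each camera call takes 0.05 s, during which the arm holds its last target. There are 200 camera calls.

TASK

Release the drying cartridge from the air dryer on the bench: turn its bar grip anticlockwise (seen from above) until the two lugs are clear of the steel ears, then draw it straight up out of the well without forcing it. Turn it on its side with its long bead window facing up so that the beads can be read, and finish while still holding it like that, steady in the gripper, at least 20 cm above the worktop; leave the other things on the bench where they stand.

Things in the scene. Friction and masses are not known exactly. Their poses are not given: they have to be found in the camera images.
- dryer: air dryer, fixed to the worktop: grey foot plate 120 x 104 x 8 mm, on it a round aluminium housing 80 mm in diameter, its rim 94 mm above the worktop, a pressure gauge on the front (-x) reaching 56 mm from the axis, a brass hose barb at each side (+y, -y) reaching 56 mm. Origin: on the housing's axis at worktop level; z up
- dryer_mouth (a point): centre of the mouth of the dryer's well, on the axis at the rim, 94 mm above the worktop. The well is 41 mm in diameter; a spring plate in its bottom pushes the cartridge up with about 5 N. Free and not held, the cartridge rises by 7 to 9 mm; from there it lifts out freely, and its foot is clear of all the steel on the rim once raised by 85 mm
- dryer_ear (a point): top of one of two steel ears on the rim, across from each other (azimuths -1.05 and +2.09 rad about z in the dryer's frame; this is the first), 30 mm from the axis, 106.5 mm above the worktop, under which the cartridge's lugs are locked. Ears and stops reach 38 mm from the axis and up to 108 mm above the worktop
- cartridge: drying cartridge, about 0.14 kg, white, 36 mm in diameter, 117 mm tall, in the dryer's well; only cap and grip show. Origin: centre of its underside (26 mm above the worktop while locked); z along its axis toward the grip. On top a disc 42 mm in diameter (84 to 89 mm above the origin), on that a black bar grip along x. Locked, its x axis is at azimuth -1.05 rad (within 0.06) in the dryer's frame
- cartridge_lug (a point): end of one of the cartridge's two steel lugs, which stick out along its +x (this one) and -x to 29 mm from the axis, 12 mm wide, 5 mm thick, 73 mm above the underside. Turned anticlockwise (seen from above) by 0.7 rad from locked they are out from under the ears; after about 1.2 rad they meet the open stops: 1.0 rad is a good turn. It takes less than 0.3 N m
- cartridge_grip (a point): point on the cartridge's axis, 110.5 mm above its underside, where the TCP may close on the flat sides of the bar grip: 15 mm thick (across the cartridge's y), 28 mm tall (89 to 117 mm above the underside), from x = -20 mm to a pointed nose at x = +27.5 mm. Fingertips 19 mm beyond this point still clear the disc
- cartridge_nose (a point): the tip of the bar grip's pointed nose, at its top (27.5 mm from the axis along the cartridge's +x, 117 mm above the underside); the nose points to the side on which the window is
- cartridge_window (a point): middle of the bead window, a strip 15 x 52 mm on the cartridge's +x side, 36 mm above its underside; it is hidden in the well at first and faces along the cartridge's +x
- rack: blue tube rack with four capped tubes, 62 x 124 mm and up to 98 mm tall with the tubes, fixed; origin under its centre
- specimen_cup: white specimen cup with lid, 62 mm in diameter, 73 mm tall, loose; origin under its centre
- marker: marker pen, 135 mm long along its y, 17 mm thick, lying loose; origin under its middle
- timer: small bench timer, 60 x 66 x 18 mm, loose; origin under its centre
- slide_box: flat box, 59 x 83 x 24 mm, loose; origin under its centre
- sanitiser: pump bottle, 181 mm tall, loose, farther back; origin under its centre
- swab_jar: jar of swabs, 62 mm in diameter, 92 mm tall, loose, farther back; origin under its centre
- strip_bottle: round bottle, 52 mm in diameter, 114 mm tall, loose, to the left; origin under its centre
- lens_tissue: tissue box, 62 x 116 x 52 mm, loose, at the back; origin under its centre

How it is judged:
By the outcome, as a careful person would: the job done as asked, in the order asked, and still so for the second after the job is handed in, while the arm keeps its last pose, push and grip.
It also fails if it takes over 51 s, if anything falls off the work surface, if the arm or the gripper's body presses on something with over 40 N, if the wrist force passes 120 N, or if a joint passes its speed limit or range.

## Working session

There is one attempt and no reset: what is moved stays moved. The work goes in short steps, Python scripts to look and compute and a shell command to move; the robot and the scene stay as the last step left them, time stands still between calls to the robot, and variables do not carry over. Pictures are saved under pics/ and viewed, at most 10 in all, crops included, and the job is handed in when it is done.

```bash
mkdir -p pics
cat > h.py <<'E'
import numpy as np, cv2
from workcell import telemetry, viewer
from scipy.spatial.transform import Rotation as R
def cam(n):
    return viewer.read_camera(n)
def pts(c):
    d=c["depth"]; v,u=np.mgrid[0:d.shape[0],0:d.shape[1]]
    p=np.stack([(u-c["cx"])/c["fx"]*d,-(v-c["cy"])/c["fy"]*d,-d],-1)
    T=np.array(c["world_from_camera"]); return p@T[:3,:3].T+T[:3,3]
def ray(c,u,v,z):
    T=np.array(c["world_from_camera"]); r=T[:3,:3]@np.array([(u-c["cx"])/c["fx"],-(v-c["cy"])/c["fy"],-1])
    return T[:3,3]+r*(z-T[2,3])/r[2]
def save(c,n): cv2.imwrite("pics/"+n,c["color"][...,::-1])
E
python3 - <<'E'
from h import *
s=telemetry.sense(); print(s)
a=cam("top"); b=cam("scene")
import pickle; pickle.dump((a,b),open("c.pkl","wb"))
print({k:a[k] for k in a if k not in("color","depth")})
cv2.imwrite("pics/a.png",np.vstack([a["color"],b["color"]])[...,::-1][:, :][:800])
save(a,"top.png");save(b,"scene.png")
E
```

```text
{'time_s': 0.0, 'joints': array([ 1.09899392e+00,  2.87232773e-01,  1.57819034e+00,  2.14456167e-05,
        1.27858440e+00, -1.49996880e-01]), 'joint_velocities': array([ 5.40219712e-04,  1.82613912e-03, -6.12557982e-05,  3.83569115e-04,
        3.85983437e-05, -3.32810124e-04]), 'joint_efforts': array([ 1.81768653e-03, -4.05970252e+01, -2.92631418e+01, -8.43357998e-05,
        5.66227201e-03, -5.36527793e-06]), 'tcp_pos': array([0.21317203, 0.63980777, 0.24859515]), 'tcp_rot': array([-3.13920798e+00, -3.81155402e-04,  2.81978047e+00]), 'contact_force': array([-0.05145713,  0.12528275, -0.24074218]), 'torque': array([-0.01995404,  0.03648988,  0.04969099]), 'grip_force': 0.0, 'width': 0.9960719826886144}
{'fx': 363.67534228187964, 'fy': 363.67534228187964, 'cx': 324.3185905488015, 'cy': 198.4132701363111, 'world_from_camera': array([[ 0.01242484,  0.98740226, -0.15774156,  0.39748373],
       [-0.99987969,  0.01080377, -0.01113005,  0.02015137],
       [-0.00928563,  0.15786087,  0.9874177 ,  1.11294741],
       [ 0.        ,  0.        ,  0.        ,  1.        ]])}
```

View pics/top.png

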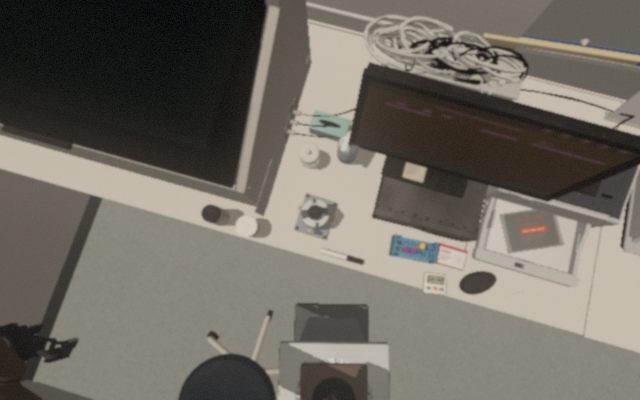

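View pics/scene.png

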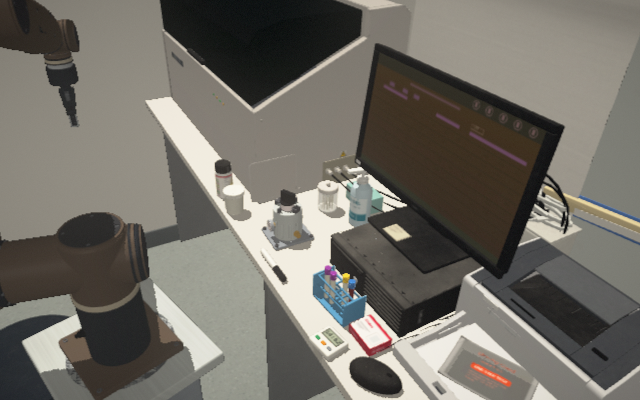

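The top view shows the dryer at about (317,213), and the scene view shows it at about (288,220). The marker is just in front of it and the large analyser is to its left. Next I'll measure the dryer up close.

Run:
```python
from h import *
import pickle; a,b=pickle.load(open("c.pkl","rb"))
P=pts(a); Q=pts(b)
A=cv2.resize(a["color"][180:250,280:355],None,fx=7,fy=7,interpolation=cv2.INTER_CUBIC)
cv2.imwrite("pics/crop.png",A[...,::-1])
for n,X in(("top",P),("scene",Q)):
    c=ray(a,317,213,.1)
    near=(np.hypot(X[...,0]-c[0],X[...,1]-c[1])<.07)
    for lo,hi in((.085,.1),(.1,.112),(.112,.13),(.13,.15)):
        m=near&(X[...,2]>lo)&(X[...,2]<hi); p=X[m]
        if len(p)>3: print(n,lo,len(p),p.mean(0),p.min(0),p.max(0))
for n,u,v,z in(("cup",246,226,.07),("bottle",212,214,.11),("marker",342,256,.01),("rack",414,248,.09),("swab",310,155,.09),("sanit",346,150,.15)): print(n,ray(a,u,v,z).round(3))
```

```text
top 0.085 315 [0.51715539 0.05790849 0.09412184] [0.47950105 0.02061713 0.08527842] [0.55881769 0.09693011 0.09938199]
top 0.1 110 [0.51754404 0.05945433 0.10660275] [0.48068619 0.02070401 0.10162515] [0.5564224  0.09605746 0.11126041]
top 0.112 86 [0.51703974 0.05755091 0.11608118] [0.49907264 0.03443709 0.11208626] [0.538363   0.0760855  0.12954521]
top 0.13 98 [0.51919667 0.05553697 0.14248723] [0.50795315 0.03169805 0.13066977] [0.52931027 0.07728574 0.14602133]
scene 0.085 265 [0.50769901 0.04548534 0.09282722] [0.47904942 0.0155686  0.08529498] [0.56050836 0.09384487 0.09999631]
scene 0.1 124 [0.51469692 0.04866762 0.10501939] [0.48246685 0.01577524 0.10004969] [0.55891523 0.09317231 0.11188334]
scene 0.112 109 [0.51314133 0.0505784  0.11942989] [0.49962831 0.03073864 0.1120302 ] [0.52783288 0.07398943 0.12957985]
scene 0.13 98 [0.51809089 0.05109234 0.13863984] [0.5085183  0.03050475 0.13019364] [0.52999245 0.07799434 0.14429202]
cup [0.481 0.256 0.07 ]
bottle [0.51  0.343 0.11 ]
marker [ 0.4   -0.023  0.01 ]
rack [ 0.424 -0.22   0.09 ]
swab [0.688 0.075 0.09 ]
sanit [ 0.686 -0.027  0.15 ]
```

View pics/crop.png

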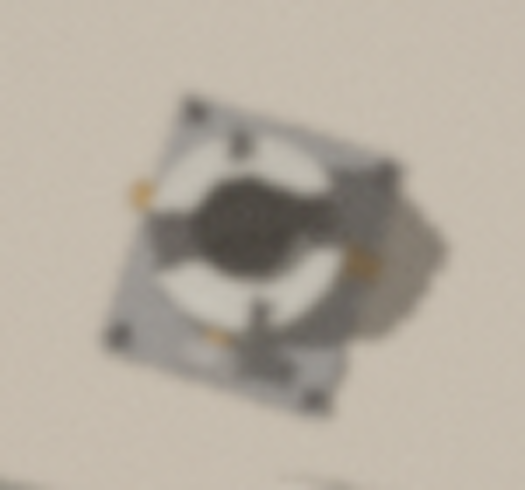

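The crop shows the foot plate turned clockwise, with the dryer yaw at about -0.32. The gauge is at the lower left at (218,338), the ears are at (175,235) and (330,215), and the dark grip lies between them with its nose to the right. The axis is near (0.518, 0.058). Next I'll fit the grip's direction.

Run:
```python
from h import *
import pickle; a,b=pickle.load(open("c.pkl","rb"))
for n,c in(("top",a),("scene",b)):
    X=pts(c); near=np.hypot(X[...,0]-.518,X[...,1]-.058)<.07
    p=X[near&(X[...,2]>.136)]; (cx,cy),wh,_=r=cv2.minAreaRect(p[:,:2].astype(np.float32)*1000)
    d=np.linalg.svd(p[:,:2]-p[:,:2].mean(0))[2][0]; d*=-np.sign(d[1])
    t=(p[:,:2]-[.5185,.058])@d; w=(p[:,:2]-[.5185,.058])@[-d[1],d[0]]
    print(n,len(p),p[:,2].mean(),"az",np.arctan2(d[1],d[0]),r,"t",t.min(),t.max(),"w",w.min(),w.max())
    p=X[near&(X[...,2]>.09)&(X[...,2]<.099)]
    print("rim",cv2.minEnclosingCircle(p[:,:2].astype(np.float32)*1000))
    p=X[near&(X[...,2]>.004)&(X[...,2]<.014)]
    X2=X[(np.hypot(X[...,0]-.518,X[...,1]-.058)<.085)&(X[...,2]>.004)&(X[...,2]<.02)]
    print("plate",cv2.minAreaRect(X2[:,:2].astype(np.float32)*1000))
```

```text
top 93 0.1429838643458954 az -1.3439106663426221 ((519.9326171875, 55.60963439941406), (15.040665626525879, 44.32851028442383), 12.578404426574707) t -0.019511457509654356 0.024825785157929582 w -0.006770122122394095 0.008409188086919104
rim ((519.4635620117188, 57.99555969238281), 39.66110610961914)
plate ((510.4259948730469, 55.10057067871094), (151.8709716796875, 147.34039306640625), 60.51437759399414)
scene 70 0.1408615882930678 az -1.3935606735448887 ((519.2939453125, 53.985008239746094), (18.397891998291016, 46.64313507080078), 12.403433799743652) t -0.019436593624294195 0.027407269756788945 w -0.009080582819943785 0.00929357694098334
rim ((519.61083984375, 56.119056701660156), 41.36933517456055)
plate ((518.3317260742188, 52.4464111328125), (104.53250885009766, 121.25581359863281), 69.89248657226562)
```

```bash
cat >> h.py <<'E'
def delta(p=None,az_y=None,Rw=None):
    s=telemetry.sense(); R0=R.from_euler('xyz',s['tcp_rot']); 
    R1=Rw if Rw is not None else R.from_euler('xyz',[np.pi,0,az_y+np.pi/2])
    print('travel mm',(R0.inv().apply(np.array(p)-s['tcp_pos'])*1000).round(1),'rot',(R0.inv()*R1).as_rotvec().round(3))
E
python3 - <<'E'
from h import *
import pickle; a,b=pickle.load(open("c.pkl","rb"))
delta([.519,.0575,.25],.22); delta([.40,.28,.25],.7)
for c in(a,b):
    X=pts(c).reshape(-1,3); X=X[c["depth"].ravel()>0]
    # distance of tall stuff from path
    A=np.array([.213,.64]);B=np.array([.519,.058]);d=B-A;
    m=(X[:,2]>.13)&(X[:,2]<.9)&(X[:,0]>.25)&(X[:,1]>-.3); Y=X[m]; t=np.clip(((Y[:,:2]-A)@d)/(d@d),0,1)
    D=np.hypot(*(Y[:,:2]-A-t[:,None]*d).T); k=(D>.0)&(D<.2)
    for z0 in(.13,.2,.3,.4,.6):
        q=k&(Y[:,2]>z0)&(Y[:,2]<z0+.1)&(np.hypot(Y[:,0]-.519,Y[:,1]-.058)>.06)
        if q.any(): i=np.where(q)[0][D[q].argmin()]; print(z0,q.sum(),D[i].round(3),Y[i].round(3))
E
```

```text
travel mm [-4.743e+02 -4.557e+02 -4.000e-01] rot [-2.000e-03  1.000e-03  1.029e+00]
travel mm [-291.  -282.3   -0.7] rot [-0.002  0.     0.549]
0.13 922 0.068 [0.514 0.213 0.138]
0.2 1100 0.084 [0.534 0.209 0.203]
0.3 2195 0.032 [0.25  0.637 0.377]
0.4 2168 0.011 [0.251 0.591 0.451]
0.13 2305 0.062 [0.511 0.207 0.137]
0.2 2508 0.081 [0.535 0.202 0.256]
0.3 2594 0.08 [0.533 0.204 0.309]
0.4 2559 0.006 [0.25  0.583 0.482]
```

```bash
T='{"hand":60,"travel":[-130,-150,0],"rot":[0,0,0]}'; python3 -m handwheel '[{"hand":60,"travel":[-26,-30,0],"rot":[0,0,0]},{"hand":60,"travel":[-52,-60,0],"rot":[0,0,0]},{"hand":60,"travel":[-78,-90,0],"rot":[0,0,0]},{"hand":60,"travel":[-104,-120,0],"rot":[0,0,0]},{"hand":60,"travel":[-130,-150,0],"rot":[0,0,0]}]' 40
python3 -m handwheel '[{"hand":60,"travel":[-26,-30,0],"rot":[0,0,0]},{"hand":60,"travel":[-52,-60,0],"rot":[0,0,0]},{"hand":60,"travel":[-78,-90,0],"rot":[0,0,0]},{"hand":60,"travel":[-104,-120,0],"rot":[0,0,0]},{"hand":60,"travel":[-130,-150,0],"rot":[0,0,0]}]' 40
```

```text
time_s: 0.52
tcp_pos: [0.2893, 0.455, 0.2493]
tcp_rot: [-3.14, -0.0, 2.821]
contact_force: [1.2, 0.6, 0.2]
width: 0.705
grip_force: 0.0
time_s: 0.93
tcp_pos: [0.3651, 0.2717, 0.2497]
tcp_rot: [-3.141, -0.0, 2.82]
contact_force: [0.7, -1.0, 0.5]
width: 0.699
grip_force: 0.0
```

```bash
python3 -m handwheel '[{"hand":60,"travel":[-24,-35,0],"rot":[0,0,0]},{"hand":60,"travel":[-48,-70,0],"rot":[0,0,0]},{"hand":60,"travel":[-72,-105,0],"rot":[0,0,0]},{"hand":60,"travel":[-96,-140,0],"rot":[0,0,0]},{"hand":60,"travel":[-118,-172,0],"rot":[0,0,0]}]'
python3 -m handwheel '[{"hand":60,"travel":[0,0,0],"rot":[0,0,0.12]},{"hand":60,"travel":[0,0,0],"rot":[0,0,0.24]},{"hand":60,"travel":[0,0,0],"rot":[0,0,0.36]},{"hand":60,"travel":[0,0,0],"rot":[0,0,0.48]},{"hand":60,"travel":[0,0,0],"rot":[0,0,0.6]}]'
python3 -m handwheel '[{"hand":60,"travel":[0,0,0],"rot":[0,0,0.12]},{"hand":60,"travel":[0,0,0],"rot":[0,0,0.24]},{"hand":60,"travel":[0,0,0],"rot":[0,0,0.36]},{"hand":60,"travel":[0,0,0],"rot":[0,0,0.43]},{"hand":60,"travel":[0,0,0],"rot":[0,0,0.43]}]'
python3 - <<'E'
from h import *
c=cam("wrist"); save(c,"w1.png"); 
X=pts(c); near=np.hypot(X[...,0]-.519,X[...,1]-.0575)<.07
for n,(lo,hi) in dict(grip=(.137,.15),ears=(.1015,.1095),rim=(.09,.098)).items():
    p=X[near&(X[...,2]>lo)&(X[...,2]<hi)]
    if len(p)>4: print(n,len(p),p.mean(0),cv2.minAreaRect(p[:,:2].astype(np.float32)*1000),cv2.minEnclosingCircle(p[:,:2].astype(np.float32)*1000))
delta([.519,.0575,.19],.22)
E
```

```text
time_s: 1.35
tcp_pos: [0.4224, 0.0713, 0.2498]
tcp_rot: [3.141, 0.0, 2.82]
contact_force: [0.3, 0.2, 0.7]
width: 0.701
grip_force: 0.0
time_s: 1.77
tcp_pos: [0.4224, 0.073, 0.2495]
tcp_rot: [-3.141, -0.001, 2.213]
contact_force: [-0.5, 0.0, -0.6]
width: 0.703
grip_force: 0.0
time_s: 2.18
tcp_pos: [0.4223, 0.0733, 0.2495]
tcp_rot: [-3.141, -0.0, 1.789]
contact_force: [0.4, 0.0, 1.1]
width: 0.703
grip_force: 0.0
grip 945 [0.51966173 0.05896574 0.14290914] ((520.97802734375, 56.68359375), (14.95840835571289, 46.931697845458984), 12.780098915100098) ((520.730224609375, 56.75053787231445), 23.64263916015625)
ears 865 [0.51686627 0.07044262 0.10634563] ((519.8396606445312, 61.687477111816406), (63.03703308105469, 67.65068817138672), 48.02165603637695) ((520.7818603515625, 60.088623046875), 39.65489959716797)
rim 2035 [0.51219329 0.06647107 0.09438819] ((518.6766357421875, 63.59149932861328), (78.30818176269531, 70.7409439086914), 20.86908721923828) ((520.5486450195312, 59.70365905761719), 39.91675567626953)
travel mm [-36.6  90.9  59.5] rot [-0.001 -0.     0.001]
```

View pics/w1.png

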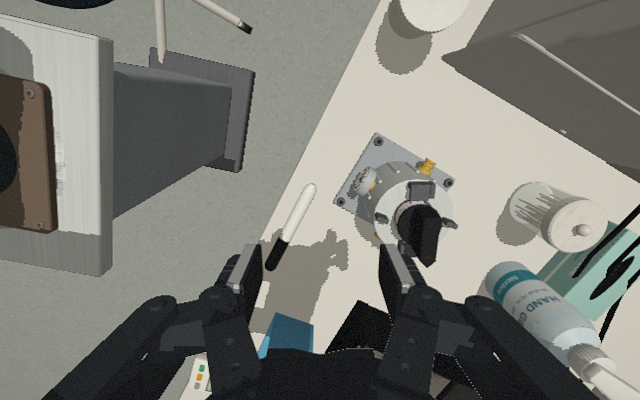

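The wrist view shows the grip at (422,235) with its nose toward the bottom of the image, clear of the fingers. Its azimuth is -1.348 and the axis is at about (0.520, 0.0595), which agrees with the top view within 2 mm.

```bash
python3 -m handwheel '[{"hand":60,"travel":[-12,31,0],"rot":[0,0,0]},{"hand":60,"travel":[-24,62,0],"rot":[0,0,0]},{"hand":60,"travel":[-35,92,0],"rot":[0,0,0]},{"hand":60,"travel":[-35,92,30],"rot":[0,0,0]},{"hand":60,"travel":[-35,92,60],"rot":[0,0,0]}]'
python3 -m handwheel '[{"hand":60,"travel":[0,0,13],"rot":[0,0,0]},{"hand":60,"travel":[0,0,26],"rot":[0,0,0]},{"hand":60,"travel":[0,0,39],"rot":[0,0,0]},{"hand":60,"travel":[0,0,52],"rot":[0,0,0]},{"hand":60,"travel":[0,0,52],"rot":[0,0,0]}]'
python3 - <<'E'
from h import *
c=cam("wrist"); save(c,"w2.png"); delta([.520,.0595,.137],.22)
E
```

```text
time_s: 2.65
tcp_pos: [0.5232, 0.0586, 0.1914]
tcp_rot: [3.136, 0.002, 1.791]
contact_force: [-0.2, -0.2, -0.8]
width: 0.703
grip_force: 0.0
time_s: 3.07
tcp_pos: [0.5179, 0.0592, 0.1348]
tcp_rot: [-3.135, -0.002, 1.792]
contact_force: [-0.3, -0.7, -0.8]
width: 0.703
grip_force: 0.0
travel mm [ 0.   1.2 -0.7] rot [-0.004 -0.001  0.   ]
```

View pics/w2.png

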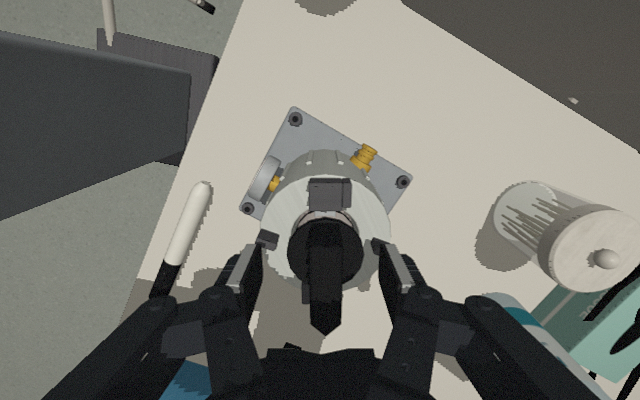

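The bar is centred between the fingers (pixel column 325), so I'm closing on it.

```bash
python3 -m handwheel '[{"hand":10,"travel":[0,1,-0.5],"rot":[0,0,0]},{"hand":5,"travel":[0,1,-0.5],"rot":[0,0,0]},{"hand":5,"travel":[0,1,-0.5],"rot":[0,0,0]},{"hand":5,"travel":[0,1,-0.5],"rot":[0,0,0]},{"hand":5,"travel":[0,1,-0.5],"rot":[0,0,0]}]' 80
python3 -m handwheel '[{"hand":5,"travel":[0,0,0],"rot":[0,0,0]},{"hand":5,"travel":[0,0,0],"rot":[0,0,0]},{"hand":5,"travel":[0,0,0],"rot":[0,0,0]}]' 80
```

```text
time_s: 3.53
tcp_pos: [0.5215, 0.0592, 0.1397]
tcp_rot: [3.141, 0.001, 1.79]
contact_force: [-0.9, 0.2, 3.1]
width: 0.153
grip_force: 80.6
time_s: 3.78
tcp_pos: [0.5214, 0.0592, 0.1391]
tcp_rot: [3.141, 0.0, 1.79]
contact_force: [-0.4, -0.2, 3.9]
width: 0.152
grip_force: 80.6
```

```bash
python3 -m handwheel '[{"hand":5,"travel":[0,0,0],"rot":[0,0,-0.06]},{"hand":5,"travel":[0,0,0],"rot":[0,0,-0.12]},{"hand":5,"travel":[0,0,0],"rot":[0,0,-0.18]},{"hand":5,"travel":[0,0,0],"rot":[0,0,-0.24]},{"hand":5,"travel":[0,0,0],"rot":[0,0,-0.3]}]'
python3 -c "
from h import *
s=telemetry.sense();print(s['contact_force'],s['torque'])"
python3 -m handwheel '[{"hand":5,"travel":[0,0,0],"rot":[0,0,-0.08]},{"hand":5,"travel":[0,0,0],"rot":[0,0,-0.16]},{"hand":5,"travel":[0,0,0],"rot":[0,0,-0.24]},{"hand":5,"travel":[0,0,0],"rot":[0,0,-0.32]},{"hand":5,"travel":[0,0,0],"rot":[0,0,-0.4]}]'
python3 -m handwheel '[{"hand":5,"travel":[0,0,0],"rot":[0,0,-0.08]},{"hand":5,"travel":[0,0,0],"rot":[0,0,-0.16]},{"hand":5,"travel":[0,0,0],"rot":[0,0,-0.24]},{"hand":5,"travel":[0,0,0],"rot":[0,0,-0.3]},{"hand":5,"travel":[0,0,0],"rot":[0,0,-0.3]}]'
python3 - <<'E'
from h import *
s=telemetry.sense();print(s['contact_force'],s['torque'],s['joints'])
c=cam("wrist"); save(c,"w3.png")
E
```

```text
time_s: 4.2
tcp_pos: [0.5218, 0.0592, 0.1391]
tcp_rot: [3.14, 0.001, 2.093]
contact_force: [-1.0, -0.5, 3.7]
width: 0.159
grip_force: 80.6
[-0.95058007 -0.49900881  3.69788405] [-0.05983056  0.0589877  -0.05099879]
time_s: 4.62
tcp_pos: [0.5217, 0.0592, 0.1391]
tcp_rot: [3.141, 0.001, 2.494]
contact_force: [-1.3, 0.2, 2.9]
width: 0.155
grip_force: 80.6
time_s: 5.03
tcp_pos: [0.5217, 0.0593, 0.139]
tcp_rot: [3.141, 0.002, 2.791]
contact_force: [-1.3, -0.9, 3.3]
width: 0.159
grip_force: 80.6
[-1.27343877 -0.94093994  3.32373829] [-0.03961998  0.01055503  0.05298794] [-8.03092849e-02  7.81694564e-02  2.03330144e+00  1.18153584e-04
  1.02840230e+00 -1.30031035e+00]
```

View pics/w3.png

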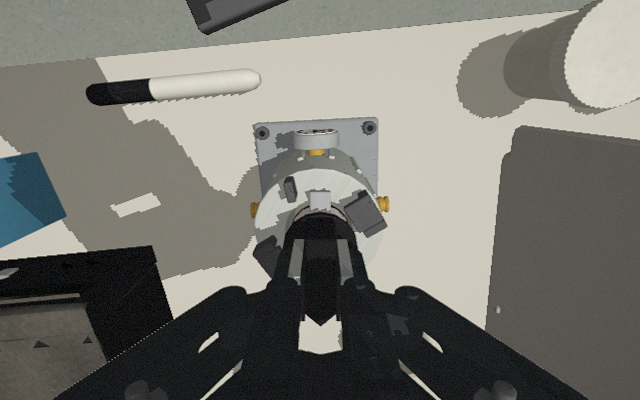

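The cartridge has turned with the grip. The rear lug at (320,200) sits between the ear at (365,212) and the open stop at (290,190), clear of both, and forces are low. I'm drawing it up.

```bash
python3 -m handwheel '[{"hand":5,"travel":[0,0,-3],"rot":[0,0,0]},{"hand":5,"travel":[0,0,-6],"rot":[0,0,0]},{"hand":5,"travel":[0,0,-10],"rot":[0,0,0]},{"hand":5,"travel":[0,0,-15],"rot":[0,0,0]},{"hand":5,"travel":[0,0,-20],"rot":[0,0,0]}]'
python3 -m handwheel '[{"hand":5,"travel":[0,0,-8],"rot":[0,0,0]},{"hand":5,"travel":[0,0,-16],"rot":[0,0,0]},{"hand":5,"travel":[0,0,-24],"rot":[0,0,0]},{"hand":5,"travel":[0,0,-32],"rot":[0,0,0]},{"hand":5,"travel":[0,0,-40],"rot":[0,0,0]}]'
python3 -m handwheel '[{"hand":5,"travel":[0,0,-10],"rot":[0,0,0]},{"hand":5,"travel":[0,0,-20],"rot":[0,0,0]},{"hand":5,"travel":[0,0,-30],"rot":[0,0,0]},{"hand":5,"travel":[0,0,-40],"rot":[0,0,0]},{"hand":5,"travel":[0,0,-50],"rot":[0,0,0]}]'
python3 -m handwheel '[{"hand":5,"travel":[0,0,-15],"rot":[0,0,0]},{"hand":5,"travel":[0,0,-30],"rot":[0,0,0]},{"hand":5,"travel":[0,0,-50],"rot":[0,0,0]},{"hand":5,"travel":[0,0,-75],"rot":[0,0,0]},{"hand":5,"travel":[0,0,-100],"rot":[0,0,0]}]'
python3 -m handwheel '[{"hand":5,"travel":[0,0,-25],"rot":[0,0,0]},{"hand":5,"travel":[0,0,-50],"rot":[0,0,0]},{"hand":5,"travel":[0,0,-70],"rot":[0,0,0]},{"hand":5,"travel":[0,0,-70],"rot":[0,0,0]}]'
python3 - <<'E'
from h import *
s=telemetry.sense();print(s['joints'],s['torque']); c=cam("scene"); save(c,"s2.png")
E
```

```text
time_s: 5.5
tcp_pos: [0.52, 0.0595, 0.1579]
tcp_rot: [-3.141, -0.003, 2.79]
contact_force: [-0.5, 0.3, -1.9]
width: 0.155
grip_force: 79.9
time_s: 5.92
tcp_pos: [0.5211, 0.0593, 0.1996]
tcp_rot: [3.141, 0.0, 2.79]
contact_force: [-0.1, 0.4, -1.8]
width: 0.159
grip_force: 79.9
time_s: 6.33
tcp_pos: [0.5211, 0.0593, 0.2497]
tcp_rot: [3.141, 0.0, 2.79]
contact_force: [-0.1, -0.2, -0.6]
width: 0.159
grip_force: 79.9
time_s: 6.75
tcp_pos: [0.5206, 0.0593, 0.3496]
tcp_rot: [-3.141, -0.001, 2.79]
contact_force: [0.2, 0.3, -1.5]
width: 0.154
grip_force: 79.9
time_s: 7.08
tcp_pos: [0.5222, 0.0593, 0.425]
tcp_rot: [3.139, 0.01, 2.79]
contact_force: [-0.2, 0.6, -0.5]
width: 0.16
grip_force: 80.0
[-8.02016108e-02 -1.33394519e-01  1.70981083e+00  7.57725452e-06
  1.55516178e+00 -1.29925253e+00] [0.026557   0.04559818 0.00025841]
```

View pics/s2.png

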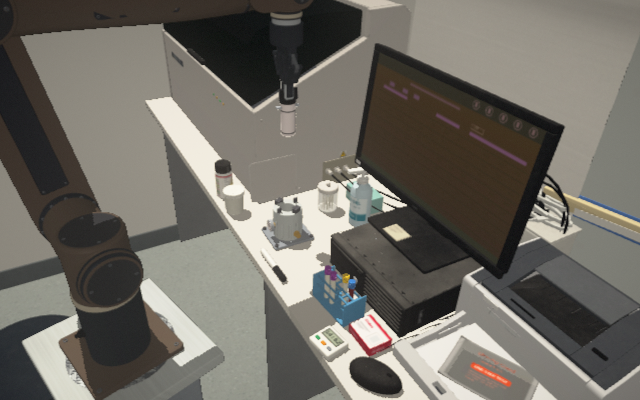

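The cartridge is out and held upright, high above the bench at (288,118), and nothing else has moved. I'm lining the nose up with the arm plane and starting the tip.

```bash
python3 -m handwheel '[{"hand":5,"travel":[0,0,0],"rot":[0,0,-0.09]},{"hand":5,"travel":[0,0,0],"rot":[0,0,-0.18]},{"hand":5,"travel":[0,0,0],"rot":[0,0,-0.27]},{"hand":5,"travel":[0,0,0],"rot":[0,0,-0.27]}]'
python3 -m handwheel '[{"hand":5,"travel":[0,0,0],"rot":[0,-0.06,0]},{"hand":5,"travel":[0,0,0],"rot":[0,-0.12,0]},{"hand":5,"travel":[0,0,0],"rot":[0,-0.2,0]},{"hand":5,"travel":[0,0,0],"rot":[0,-0.3,0]},{"hand":5,"travel":[0,0,0],"rot":[0,-0.4,0]}]'
python3 - <<'E'
from h import *
import pickle; a,b=pickle.load(open("c.pkl","rb"))
s=telemetry.sense(); print(s['joints'].round(3))
from scipy.optimize import least_squares
S=[(.2872,1.5782,1.2786,.2132,.6398,.2486),(.0782,2.0333,1.0284,.5217,.0593,.139),(-.1334,1.7098,1.5552,.5222,.0593,.425),(*s['joints'][[1,2,4]],*s['tcp_pos'])]
def fk(q,p):
    a0,L1,L2,h,Lt,e=p; j2,j3,j5=q; t=j2+j3; u=t+j5
    return np.array([a0+L1*np.sin(j2)+L2*np.sin(t)+e*np.cos(t)+Lt*np.sin(u),h+L1*np.cos(j2)+L2*np.cos(t)-e*np.sin(t)+Lt*np.cos(u)])
f=lambda p:np.concatenate([fk(x[:3],p)-[np.sqrt(x[3]**2+x[4]**2-.1009**2),x[5]] for x in S]+[np.array([p[0],p[5]])*.03])
r=least_squares(f,[0,.5,.5,.2,.25,0]); print(r.x.round(3),abs(r.fun).max())
np.save("fk.npy",r.x)
for X in(.40,.45,.52,.58):
  for Z in(.32,.4,.45,.5):
    o=least_squares(lambda q:np.r_[fk([q[0],q[1],np.pi/2-q[0]-q[1]],r.x)-[X,Z]],[-.3,1.6]); q=o.x
    print(X,Z,np.r_[q,np.pi/2-q.sum()].round(2),o.cost<1e-5)
X=pts(a);m=(X[...,2]>.25)&(abs(X[...,1]-.02)<.15)&(X[...,0]>.4);p=X[m]; print(p[p[:,0].argsort()[:3]])
E
```

```text
time_s: 7.47
tcp_pos: [0.5205, 0.0594, 0.4161]
tcp_rot: [3.142, -0.004, 3.061]
contact_force: [0.8, 0.3, -0.8]
width: 0.155
grip_force: 79.9
time_s: 7.88
tcp_pos: [0.5209, 0.0593, 0.4171]
tcp_rot: [3.14, 0.402, 3.057]
contact_force: [1.1, -0.2, -1.9]
width: 0.156
grip_force: 79.9
[-8.000e-02 -3.400e-01  1.925e+00 -1.000e-03  1.155e+00 -1.566e+00]
[-0.     0.443  0.573  0.24   0.23   0.02 ] 0.0006102358364984565
0.4 0.32 [-1.06  2.84 -0.2 ] True
0.4 0.4 [-1.14  2.72 -0.01] True
0.4 0.45 [-1.14  2.63  0.08] True
0.4 0.5 [-1.12  2.54  0.15] True
0.45 0.32 [-0.73  2.72 -0.41] True
0.45 0.4 [-0.87  2.63 -0.18] True
0.45 0.45 [-0.91  2.55 -0.07] True
0.45 0.5 [-0.92  2.47  0.02] True
0.52 0.32 [-0.43  2.56 -0.56] True
0.52 0.4 [-0.58  2.49 -0.34] True
0.52 0.45 [-0.64  2.43 -0.22] True
0.52 0.5 [-0.68  2.36 -0.11] True
0.58 0.32 [-0.24  2.43 -0.62] True
0.58 0.4 [-0.38  2.37 -0.42] True
0.58 0.45 [-0.45  2.32 -0.3 ] True
0.58 0.5 [-0.49  2.26 -0.2 ] True
[[ 0.66526614 -0.12857788  0.25691849]
 [ 0.66584774 -0.12995022  0.26315055]
 [ 0.66602403 -0.12764498  0.26251956]]
```

```bash
python3 -m handwheel '[{"hand":5,"travel":[-11,0,-33],"rot":[0,0,0]},{"hand":5,"travel":[-22,0,-66],"rot":[0,0,0]},{"hand":5,"travel":[-33,0,-99],"rot":[0,0,0]},{"hand":5,"travel":[-44,0,-132],"rot":[0,0,0]},{"hand":5,"travel":[-54,0,-165],"rot":[0,0,0]}]'
python3 -m handwheel '[{"hand":5,"travel":[-11,0,-33],"rot":[0,-0.08,0]},{"hand":5,"travel":[-22,0,-66],"rot":[0,-0.16,0]},{"hand":5,"travel":[-33,0,-99],"rot":[0,-0.24,0]},{"hand":5,"travel":[-44,0,-132],"rot":[0,-0.32,0]},{"hand":5,"travel":[-54,0,-165],"rot":[0,-0.4,0]}]'
python3 - <<'E'
from h import *
s=telemetry.sense(); print(s['joints'].round(3)); Rt=R.from_euler('xyz',s['tcp_rot']).as_matrix(); print(Rt.round(3))
h=-0.08; H=np.array([np.cos(h),np.sin(h),0]); D=np.array([0,0,-1.])
delta([.478,.063,.762],Rw=R.from_matrix(np.c_[D,np.cross(H,D),H]))
E
```

```text
time_s: 8.3
tcp_pos: [0.506, 0.0606, 0.5912]
tcp_rot: [3.14, 0.397, 3.057]
contact_force: [-0.3, -1.4, -1.7]
width: 0.155
grip_force: 79.9
time_s: 8.72
tcp_pos: [0.492, 0.0617, 0.7647]
tcp_rot: [3.139, 0.801, 3.056]
contact_force: [-0.5, 0.5, -1.3]
width: 0.158
grip_force: 80.0
[-0.079 -0.418  1.442 -0.002  1.317 -1.566]
[[-0.694  0.084  0.716]
 [ 0.059  0.997 -0.059]
 [-0.718  0.002 -0.696]]
travel mm [11.7  0.1 -8.2] rot [-0.003 -0.77  -0.003]
```

```bash
python3 -m handwheel '[{"hand":5,"travel":[2,0,-2],"rot":[0,-0.08,0]},{"hand":5,"travel":[4,0,-3],"rot":[0,-0.16,0]},{"hand":5,"travel":[6,0,-4],"rot":[0,-0.24,0]},{"hand":5,"travel":[8,0,-6],"rot":[0,-0.32,0]},{"hand":5,"travel":[10,0,-8],"rot":[0,-0.4,0]}]'
python3 -m handwheel '[{"hand":5,"travel":[0,0,0],"rot":[0,-0.08,0]},{"hand":5,"travel":[0,0,0],"rot":[0,-0.16,0]},{"hand":5,"travel":[0,0,0],"rot":[0,-0.24,0]},{"hand":5,"travel":[0,0,0],"rot":[0,-0.32,0]},{"hand":5,"travel":[0,0,0],"rot":[0,-0.37,0]}]'
python3 -m handwheel '[{"hand":5,"travel":[0,0,0],"rot":[0,0,0]},{"hand":5,"travel":[0,0,0],"rot":[0,0,0]},{"hand":5,"travel":[0,0,0],"rot":[0,0,0]},{"hand":5,"travel":[0,0,0],"rot":[0,0,0]},{"hand":5,"travel":[0,0,0],"rot":[0,0,0]}]'
python3 - <<'E'
from h import *
s=telemetry.sense(); print(s['joints'].round(3),s['joint_velocities'].round(3)); print(R.from_euler('xyz',s['tcp_rot']).as_matrix().round(3))
c=cam("top"); d=cam("scene"); w=cam("wrist")
i=c["color"][130:290,240:440]; j=d["color"][0:160,200:400]; k=cv2.resize(w["color"],(400,250))
cv2.imwrite("pics/f.png",np.vstack([np.hstack([cv2.resize(x,(400,320),interpolation=cv2.INTER_CUBIC) for x in(i,j)]),np.hstack([k,cv2.resize(d["color"],(400,250))])])[...,::-1])
E
```

```text
time_s: 9.13
tcp_pos: [0.4795, 0.0627, 0.7609]
tcp_rot: [3.135, 1.2, 3.053]
contact_force: [-0.3, 0.2, -0.6]
width: 0.155
grip_force: 80.0
time_s: 9.55
tcp_pos: [0.4801, 0.0627, 0.759]
tcp_rot: [2.517, 1.566, 2.435]
contact_force: [-0.4, 0.5, -0.9]
width: 0.158
grip_force: 80.1
time_s: 9.97
tcp_pos: [0.4794, 0.0627, 0.7638]
tcp_rot: [2.471, 1.57, 2.389]
contact_force: [-0.5, -0.1, -3.3]
width: 0.156
grip_force: 80.1
[-0.079 -0.733  1.922 -0.009  0.383 -1.562] [-0.    -0.     0.004 -0.001 -0.003 -0.002]
[[-0.     0.082  0.997]
 [ 0.     0.997 -0.082]
 [-1.     0.    -0.   ]]
```

View pics/f.png

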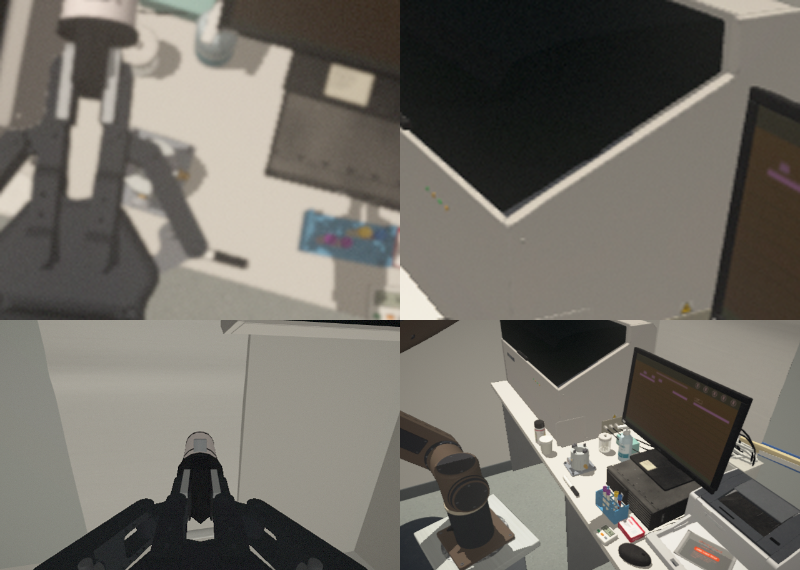

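The wrist view shows the cartridge straight ahead with its window on the upper side at (200,443). The bench objects are where they were. As a last check I'll measure the cartridge's height and tilt from depth and view the top side.

Run:
```python
from h import *
c=cam("top"); s=telemetry.sense()
X=pts(c); R0=R.from_euler('xyz',s['tcp_rot']); L=R0.inv().apply((X-s['tcp_pos']).reshape(-1,3)).reshape(X.shape)
m=(abs(L[...,1])<.03)&(abs(L[...,0])<.04)&(L[...,2]>.015)&(L[...,2]<.13)
for lo in np.arange(.02,.13,.015):
    p=L[m&(L[...,2]>lo)&(L[...,2]<lo+.015)]; 
    if len(p): print(lo.round(3),len(p),'topmost',(-p[:,0]).max().round(4),'ycent',((p[:,1].min()+p[:,1].max())/2).round(4))
v,u=np.where(m); y0,x0=v.min(),u.min(); k=c["color"][max(y0-15,0):v.max()+15,max(x0-15,0):u.max()+15]
cv2.imwrite("pics/g.png",cv2.resize(k,None,fx=6,fy=6,interpolation=cv2.INTER_CUBIC)[:600,:800,::-1]); print(y0,x0,k.shape)
```

```text
0.02 622 topmost 0.0293 ycent -0.0005
0.035 539 topmost 0.0319 ycent -0.0007
0.05 532 topmost 0.0218 ycent -0.0008
0.065 517 topmost 0.022 ycent -0.0009
0.08 501 topmost 0.0222 ycent -0.0011
0.095 488 topmost 0.022 ycent -0.0013
0.11 42 topmost 0.0184 ycent -0.0035
58 268 (131, 77, 3)
```

View pics/g.png

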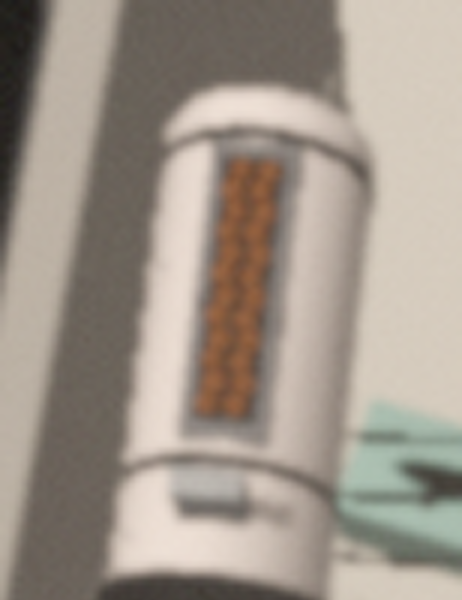

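The window with its orange beads faces up at (240,290). The cartridge is level (top side constant to within 0.5 mm along its length), steady, and about 0.74 m above the worktop.

```bash
python3 -c "
from workcell import job_done
print(job_done())"
```

```text
the job is handed in; nothing more can be done
None
```

The cartridge is unlocked, out of the well and held on its side about 0.74 m above the worktop, level and steady with the orange beads facing up; the other bench items look undisturbed, and I handed the job in after about 10 s of robot time (verdict not shown).

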